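# Present the labelled carton to the bench scanner

### The arm

A 7-joint arm with a two-finger parallel gripper is mounted at the origin on the work surface. World frame = base frame: x ahead of the robot, y to its left, z up, the work surface at z = 0. Lengths are in m, angles in degrees, forces in N, time in s.
With the tool pointing down it reaches from about 0.4 to 0.875 m from the base axis. Payload 6.5 kg.
Tool frame: the origin (TCP) lies between the finger pads; the fingertips stand tip_extent ahead of it and the grasp point (between the pads) lies 11 mm behind it (tip_extent is the distance from the TCP to the fingertips, in m); z points along the fingers, y is the line along which they close (so a half turn about z gives the same grasp; the last joint's range is limited). The gripper opens to 85 mm and grips with 20 to 120 N. Pads are 22 mm wide; open, the fingers measure 114 mm over their backs; the gripper's body (76 mm by 85 mm) begins 54 mm behind the grasp point. The pads swing forward as they close: fully open they stand 13 mm farther back than shut.
Start: joints at [60.436, 30.733, -0.252, 88.115, 0.149, 61.152, -4.079], TCP at [0.283, -0.585, 0.239] pointing down, gripper open.
Joint ranges: [-154.64, 154.64], [-21.42, 123.67], [-72.66, 72.17], [13.99, 137.28], [-74.86, 254.86], [10.95, 109.41], [-158.01, 158.01]. Speed limits (degrees/s): [136.94, 136.94, 180, 180, 180, 180, 180].

### API

Orientations are given as [roll, pitch, yaw] about the fixed x, y, z axes, in that order (R = Rz(yaw) Ry(pitch) Rx(roll)).
In Python, from cell import state, camera, close_job, tip_extent gives the robot as it stands. The module is installed in compiled form; this text tells all that it offers.
- The arm moves only by the tool move_arm, never from a script. Its argument "increments" is one flat list of numbers, 7 for each row, row after row: the finger opening in mm, from 0 to 85.4, then the shift along the world's x, y, z in mm, then the turn, a rotation vector about the world's x, y, z in rad. In form: [hand, tx, ty, tz, wx, wy, wz, hand, tx, ty, tz, wx, wy, wz, ...]. A call has exactly 10 rows; each row is the pose to reach, as a shift and turn from the pose commanded when the call began; what a row does not reach only later rows make up. A row lasts 1/12 s, in which the tool goes at most 41.7 mm and 7.16 degrees, less where a joint would pass 70% of its speed; a pose out of reach is approached as far as the arm can. A call with a gripper value outside its range is refused whole. The fingers move at their own pace and stop on an object; "squeeze" is the grip in N (left out, the last holds). Time passes only in rows, so rows that repeat a pose let the fingers close, or fill a call up. It gives the time, the measured TCP pose, the force, the opening and the grip force at its end, in the units of the state.
- state(): the state, without advancing time (a new reading comes with each control period).
- camera(name): name is "scene" or "top" or "wrist"; returns a dict with "image" (480x640x3 uint8, red, green, blue), "depth" (480x640 float32, m along the optical axis (not along the pixel's ray), 0 where there is no reading), "intrinsics" (3x3 intrinsics, pixels), "eye" and "rotation" of the camera in the world; the wrist camera has in their place "mount" (4x4, takes a point from camera to tool coordinates, whose origin is the TCP and whose axes are the flange's). Camera axes: x right, y down, z forward; pixel columns grow to the right and rows downward; lengths in m; the calibration is good to about 2 mm. The wrist camera is an equidistant fisheye: a pixel r from the principal point sees the ray r / f radians off the axis. A picture is of the moment at which its call begins: read the wrist's pose just before it.
- close_job(): hands the job in; it is judged then, once.
The state is a dict: "time_s": time; "joint_positions": joint angles; "dq": joint speeds; "tau": joint torques, N m; "ee_pos": TCP position; "ee_rot": TCP orientation; "contact_force": force on the tool from outside, world axes, zero at the start; "wrist_torque": the same for the moment, N m; "grip_width": finger opening in m; "grip_force": force on a finger pad.
Only numpy, scipy, OpenCV 4.12 (cv2) and the standard library are available. Lean on these libraries where they do the work, as an engineer would, in place of code of your own. Each camera call takes 0.05 s, during which the arm holds its last target. There are 200 camera calls.

### The job

Take the labelled carton out of the order tray, fingers clear of the label, and hold it in the air in front of the bench scanner: right way up, label squarely facing the red window, centred on it, about 10 cm away and tilted to match the scanner's downward look. Finish while still holding it there steadily; do not touch the scanner with anything, and leave the other cartons, the tape roll and the tape gun where they are.

Things in the scene. Friction and masses are not known exactly. Their poses are not given: they have to be found in the camera images.
- carton: Labelled carton, loose, brown, 0.15 to 0.3 kg: 42 mm deep (x), 54 wide (y), 92 tall (z). Origin: centre of its underside. White label on its +x face; grip the plain faces +y and -y (54 mm apart). A green strip on top runs along the edge above the label. It stands upright in one of three places, 120 mm apart, in the tray; the label faces between 0.35 rad right and 1.15 rad left of world +x.
- label: The white barcode label on the carton (fixed to it), 46 mm wide and 62 mm tall, 1.5 mm thick. Origin: centre of the label on the carton's face, 21 mm in +x and 46 mm up from the carton's origin. Axes as the carton's: x points straight out of the label, z to the carton's top.
- scan_window (a point): Centre of the scanner's red window (60 mm wide, 42 tall) on its head (80 wide, 62 tall), 0.21 to 0.30 m above the bench. Axes: -x points straight out of the window, the way it looks (0.2 to 0.5 rad below level); y along its width, level; z to the head's top. A carton presented rightly has its axes parallel to these and its label at x = -0.10 m, y = z = 0 here.
- scanner: The bench scanner: black round foot of 75 mm radius fixed to the bench, 9 mm radius mast 337 mm high, collar with a small orange ball at its back, tilting grey head with black front on the -x side of the mast. Origin: centre of the foot's underside, z up, the head looks to -x. The head's height and tilt differ from run to run; do not change them.
- tray: Grey order tray fixed to the bench, 170 mm (x) by 400 mm (y), walls 30 mm high and 5 mm thick, floor 5 mm thick. Origin: centre of its underside. The cartons stand in it in a row along its y.
- carton_b: Brown unlabelled carton with a red tape, loose in the tray, 45 x 60 x 80 mm (x, y, z). Origin: centre of its underside. To be left alone.
- carton_c: White unlabelled carton with a blue tape, loose in the tray, 50 x 50 x 88 mm. Origin: centre of its underside. To be left alone.
- tape_roll: Yellow roll of tape lying flat on the bench, 104 mm across, 48 mm high, loose. Origin: centre of its underside. To be left alone.
- tape_gun: Red tape gun with a white roll, lying on the bench, about 195 mm long (x), 56 mm wide, 78 mm high, loose. Origin: under the middle of its base plate. To be left alone.
Not all that is in view belongs to the job. What is shaped like the carton but purple is not meant.

How it is judged (in metres and radians):
On the way:
1. the labelled carton is lifted clear out of the tray (height (world z) of carton above 0.06 m and contact force between the fingers and carton above 0.5 N and contact force between carton and tray below 0.05 N), for 0.2 s.
At the end, for the whole second after the job is handed in: The carton is held in the fingers only, in the air, still, fingers off the label, right way up; the label faces the scanner's window within 0.2 rad (also in roll), its centre is 80 to 120 mm out from the window and within 25 mm of the window's axis sideways and up or down (y of label in the frame of scan_window between -0.025 and 0.025 m and z of label in the frame of scan_window between -0.025 and 0.025 m and x of scan_window in the frame of label between 0.08 and 0.12 m and z of carton in the frame of scan_window below -0.01 m and angle between the x axis of label and the x axis of scan_window, either way round below 0.2 rad and angle between the y axis of label and the y axis of scan_window, either way round below 0.2 rad and height (world z) of carton above 0.07 m and contact force between the fingers and carton above 1 N and contact force between the fingers and label below 0.3 N and contact force between carton and scanner below 0.05 N and contact force between carton and tray below 0.05 N and linear speed of carton below 0.02 m/s and angular speed of carton below 0.15 rad/s); the arm keeps its last pose, push and grip.
It fails at once if the scanner is touched (over 1 N) or its head moved (contact force between scanner and the arm above 1 N or contact force between scanner and the fingers above 1 N or contact force between scanner and carton above 1 N or distance of scan_window from where it was at the start of the episode above 0.008 m).
It fails at once if another carton, the tape roll or the tape gun is moved more than 30 mm or tipped over (distance of any of carton_b, carton_c, tape_roll, tape_gun from where it was at the start of the episode above 0.03 m or angle between any of carton_b, carton_c, tape_roll, tape_gun's own z axis and vertical above 0.5 rad).
It also fails if it takes over 34 s, if anything falls off the work surface, if the arm or the gripper's body presses on something with over 40 N, if the wrist force passes 120 N, or if a joint passes its speed limit or range.

## Working session

There is one attempt and no reset: what is moved stays moved. The work goes in short steps, Python scripts to look and compute and a tool call to move; the robot and the scene stay as the last step left them, time stands still between calls to the robot, and variables do not carry over. Pictures are saved under pics/ and viewed, at most 10 in all, crops included, and the job is handed in when it is done.

Besides the shell and the picture viewer there is one more tool, called after ">>>" by a JSON object that holds its "api" and its "payload", one argument or row to a line. move_arm: Moves the arm, as the interface text tells. Its arguments: {"type":"object","properties":{"increments":{"type":"array"},"squeeze":{"type":"number"}},"required":["increments"]}

```bash
mkdir -p pics; cat > h.py <<'E'
import numpy as np,cv2
from cell import state,camera,tip_extent
def world(c):
    d=c["depth"];K=c["intrinsics"];v,u=np.mgrid[:480,:640]
    p=np.stack([(u-K[0,2])/K[0,0]*d,(v-K[1,2])/K[1,1]*d,d],-1)
    return p@np.array(c["rotation"]).T+np.array(c["eye"])
E
python3 - <<'E'
from h import *
import pickle
print(state(),tip_extent)
cs={n:camera(n) for n in("scene","top")}
pickle.dump(cs,open("c0.pkl","wb"))
for n,c in cs.items():
    cv2.imwrite(f"pics/{n}0.png",c["image"][...,::-1]); print(n,c["eye"],c["rotation"],c["intrinsics"])
E
```

```text
{'time_s': 0.0, 'joint_positions': array([60.43629452, 30.77623779, -0.25305047, 88.16978005,  0.14912273,
       61.15178449, -4.07920522]), 'dq': array([ 0.07941564,  0.05743363, -0.02736422, -0.13040598, -0.03536258,
        0.0236697 ,  0.05921146]), 'tau': array([ 9.13750500e-04, -5.83404672e+01,  1.04880162e+00, -2.59099782e+01,
        1.22456034e-02,  9.63481347e-03,  1.18786357e-06]), 'ee_pos': array([ 0.28230989, -0.58481947,  0.23843378]), 'ee_rot': array([-1.79902843e+02,  7.94330571e-03,  2.57740930e+01]), 'contact_force': array([ 0.89413335, -0.16849144, -0.47309473]), 'wrist_torque': array([ 0.04105833, -0.02932471,  0.04447991]), 'grip_force': 0.0, 'grip_width': 0.08537494181409874} 0.008
scene [1.41335109 0.28600951 0.70010395] [-123.74246492    1.27240003  105.7574022 ] [[564.4164207    0.         318.08863038]
 [  0.         564.4164207  233.43632498]
 [  0.           0.           1.        ]]
top [0.40667618 0.03331769 1.19342356] [-168.86724725    1.12452039  -88.8095119 ] [[494.98761696   0.         316.42543081]
 [  0.         494.98761696 237.0064893 ]
 [  0.           0.           1.        ]]
```

View pics/scene0.png

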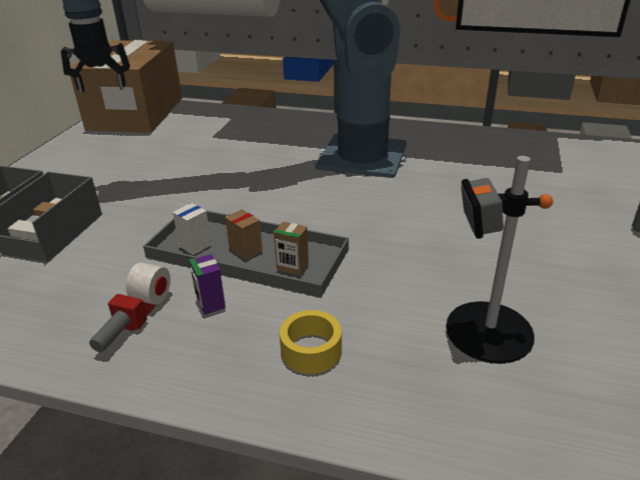

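View pics/top0.png

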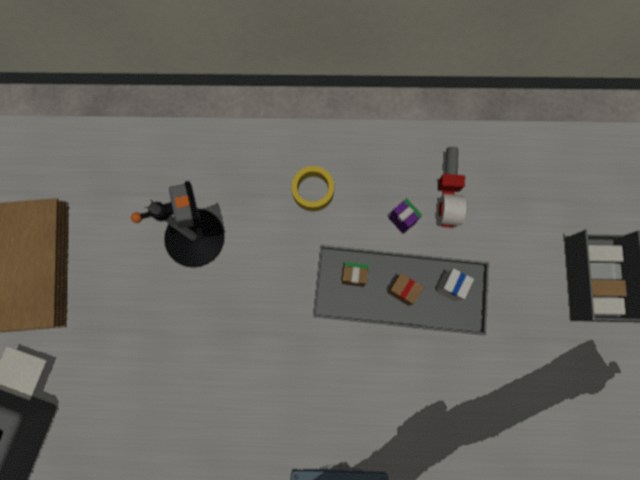

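The labelled carton is at scene (291,248) and top (355,273): brown, with a green strip and a white barcode label. The lookalike at scene (208,285) and top (405,215) is purple, so it is rejected. Carton_b (red tape) is at top (406,289) and carton_c (blue tape) at (458,284). The scanner head is at scene (482,207) and top (183,202), looking roughly -y.

```bash
cat >> h.py <<'E'
from scipy.spatial.transform import Rotation as R
def rot(c):
    r=np.array(c["rotation"]); return r if r.shape==(3,3) else R.from_euler("xyz",r,degrees=True).as_matrix()
def world(c):
    d=c["depth"];K=c["intrinsics"];v,u=np.mgrid[:480,:640]
    p=np.stack([(u-K[0,2])/K[0,0]*d,(v-K[1,2])/K[1,1]*d,d],-1)
    return p@rot(c).T+np.array(c["eye"])
E
python3 - <<'E'
from h import *
import pickle
cs=pickle.load(open("c0.pkl","rb"))
for n,c in cs.items():
    W=world(c); ok=c["depth"]>0; hsv=cv2.cvtColor(c["image"],cv2.COLOR_RGB2HSV)
    print(n,"table z",np.median(W[...,2][ok][::50]))
    def box(m,name):
        p=W[m]; 
        if len(p)<5: print(name,"none");return
        r=cv2.minAreaRect(p[:,:2].astype(np.float32)); print(name,len(p),np.median(p,0).round(3),np.round(r[0],3),np.round(r[1],3),round(r[2],1))
    X,Y,Z=W[...,0],W[...,1],W[...,2]
    u=np.zeros((480,640),bool)
    a=u.copy(); 
    if n=="top": a[245:335,315:490]=1
    else: a[190:300,150:350]=1
    t=ok&a&(Z>0.06)
    k,l=cv2.connectedComponents(t.astype(np.uint8))
    for i in range(1,k):
        if (l==i).sum()>80:
            q=(l==i)&(Z>np.percentile(Z[l==i],95)-0.006); box(q,f"top{i} zmax {np.percentile(Z[l==i],95):.3f}")
    g=ok&a&(hsv[...,0]>45)&(hsv[...,0]<85)&(hsv[...,1]>110); box(g,"green")
    # scanner region
    s=u.copy()
    if n=="top": s[150:250,120:235]=1
    else: s[150:250,450:560]=1
    box(ok&s&(hsv[...,0]<18)&(hsv[...,1]>150)&(hsv[...,2]>100),"orange")
    h=ok&s&(Z>0.15); box(h,"head/mast"); 
    # fit planes of black pixels
    cv2.imwrite(f"pics/z_{n}.png",0*a)
im=cs["scene"]["image"][140:300,200:580]
im2=cs["top"]["image"][150:310,120:500]
cv2.imwrite("pics/crop.png",cv2.resize(np.vstack([im,im2])[...,::-1],None,fx=1.85,fy=1.85,interpolation=cv2.INTER_CUBIC))
E
```

```text
scene table z -0.0001120823173063612
top1 zmax 0.094 351 [ 0.528 -0.255  0.092] [ 0.525 -0.256] [0.057 0.054] 62.5
top2 zmax 0.086 397 [ 0.517 -0.143  0.084] [ 0.513 -0.144] [0.063 0.049] 58.1
top3 zmax 0.098 382 [ 0.548 -0.027  0.097] [ 0.546 -0.029] [0.057 0.048] 86.6
top4 zmax 0.093 464 [ 0.689 -0.145  0.092] [ 0.686 -0.147] [0.058 0.043] 42.1
top5 zmax 0.078 107 [ 0.707 -0.239  0.076] [ 0.704 -0.24 ] [0.048 0.02 ] 29.5
green 183 [ 0.679 -0.145  0.093] [ 0.579 -0.124] [0.165 0.234] 47.0
orange 235 [0.641 0.322 0.285] [0.638 0.356] [0.023 0.117] 15.1
head/mast 3713 [0.649 0.342 0.273] [0.641 0.352] [0.081 0.129] 15.7
top table z 0.000332294566257052
top1 zmax 0.101 428 [ 0.542 -0.03   0.098] [ 0.543 -0.029] [0.054 0.043] 83.4
top2 zmax 0.097 485 [ 0.522 -0.256  0.094] [ 0.523 -0.257] [0.05  0.052] 62.6
top3 zmax 0.089 496 [ 0.51  -0.145  0.086] [ 0.511 -0.145] [0.06  0.045] 58.3
green 74 [ 0.56  -0.03   0.099] [ 0.56 -0.03] [0.049 0.009] 83.2
orange 187 [0.645 0.318 0.287] [0.636 0.357] [0.02  0.115] 16.6
head/mast 1778 [0.631 0.323 0.286] [0.635 0.352] [0.079 0.13 ] 16.5[ WARN:0@0.216] global loadsave.cpp:1063 imwrite_ Unsupported depth image for selected encoder is fallbacked to CV_8U.
```

View pics/crop.png

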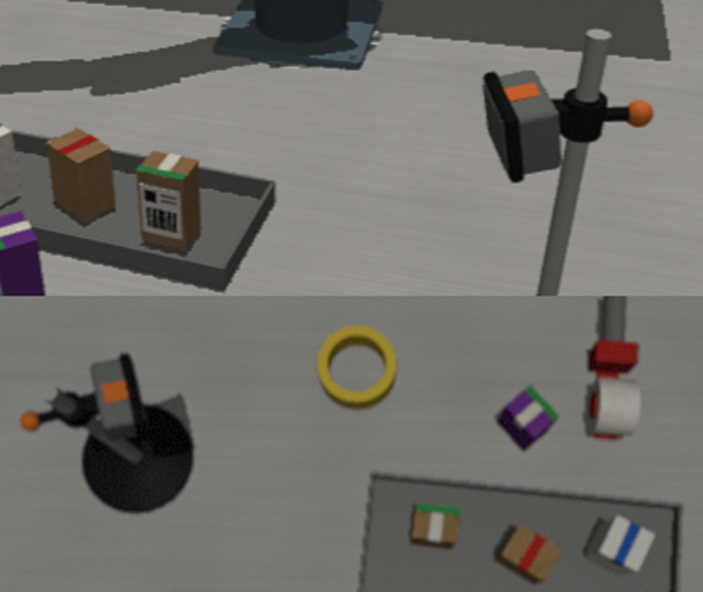

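The crop confirms it: the carton at scene (291,248) has the white barcode label and the green strip over that face. The scanner head's front plate is seen edge-on, facing about -y.

```bash
python3 - <<'E'
from h import *
import pickle
cs=pickle.load(open("c0.pkl","rb"))
rng=np.random.default_rng(0)
for n,(r0,r1,c0,c1) in {"scene":(160,245,455,512),"top":(175,235,165,205)}.items():
    c=cs[n];W=world(c);m=np.zeros((480,640),bool);m[r0:r1,c0:c1]=1
    m&=(c["depth"]>0)&(W[...,2]>0.18); P=W[m]
    print(n,len(P),np.percentile(P,[2,98],axis=0).round(3).tolist())
    for k in range(4):
        best=None
        for _ in range(600):
            a,b,d=P[rng.choice(len(P),3,False)]; nn=np.cross(b-a,d-a)
            if np.linalg.norm(nn)<1e-5: continue
            nn/=np.linalg.norm(nn); i=abs((P-a)@nn)<0.0025
            if best is None or i.sum()>best.sum(): best=i
        q=P[best];ce=q.mean(0);nn=np.linalg.svd(q-ce,full_matrices=False)[2][2]
        if nn@(np.array(c["eye"])-ce)<0: nn=-nn
        e=np.linalg.svd(q-ce,full_matrices=False)[2]; s=(q-ce)@e.T
        print(len(q),"c",ce.round(3),"n",nn.round(3),"ext",np.ptp(s,axis=0).round(3),"az",np.degrees(np.arctan2(nn[1],nn[0])).round(1),"elev rad",np.arcsin(nn[2]).round(3))
        P=P[~best]
        if len(P)<60: break
    hsv=cv2.cvtColor(c["image"],cv2.COLOR_RGB2HSV); V=hsv[...,2]
    b=W[m&(V<35)]; print("black",len(b),b.mean(0).round(3), np.percentile(b,[2,98],axis=0).round(3).tolist())
    o=(hsv[...,0]<18)&(hsv[...,1]>150)&(V>100)&(c["depth"]>0)&(W[...,2]>.2)&(W[...,1]>.25)&(W[...,1]<.5)
    k,l=cv2.connectedComponents(o.astype(np.uint8))
    for i in range(1,k):
        if (l==i).sum()>20: print("orange",(l==i).sum(),W[l==i].mean(0).round(3))
E
```

```text
scene 2425 [[0.624, 0.286, 0.2], [0.693, 0.362, 0.289]]
826 c [0.685 0.326 0.261] n [0.94  0.341 0.021] ext [0.063 0.043 0.006] az 19.9 elev rad 0.021
697 c [0.653 0.31  0.286] n [ 0.041 -0.12   0.992] ext [0.081 0.043 0.005] az -71.1 elev rad 1.443
293 c [0.646 0.351 0.237] n [ 0.995 -0.027 -0.101] ext [0.109 0.071 0.005] az -1.6 elev rad -0.101
275 c [0.664 0.296 0.26 ] n [ 0.289 -0.939 -0.188] ext [0.077 0.054 0.005] az -72.9 elev rad -0.189
black 707 [0.667 0.319 0.268] [[0.628, 0.286, 0.232], [0.694, 0.356, 0.286]]
orange 124 [0.65  0.311 0.287]
orange 111 [0.629 0.405 0.27 ]
top 1244 [[0.609, 0.284, 0.2], [0.683, 0.357, 0.293]]
683 c [0.648 0.31  0.288] n [ 0.035 -0.125  0.992] ext [0.079 0.044 0.005] az -74.3 elev rad 1.44
166 c [0.612 0.305 0.263] n [-0.981 -0.193  0.026] ext [0.06  0.047 0.005] az -168.8 elev rad 0.026
118 c [0.647 0.32  0.282] n [-0.09   0.265  0.96 ] ext [0.073 0.074 0.005] az 108.8 elev rad 1.287
88 c [0.634 0.35  0.241] n [-0.262 -0.955 -0.139] ext [0.119 0.052 0.005] az -105.3 elev rad -0.139
black 377 [0.637 0.307 0.276] [[0.611, 0.282, 0.237], [0.685, 0.348, 0.29]]
orange 124 [0.649 0.312 0.289]
orange 63 [0.62  0.403 0.274]
```

>>> {"api": "move_arm", "payload": {
  "increments": [85,30,70,10,0,0,-0.06,85,60,140,20,0,0,-0.12,85,85,180,25,0,0,-0.2,85,110,215,30,0,0,-0.25,85,135,250,35,0,0,-0.3,85,160,285,40,0,0,-0.38,85,185,330,40,0,0,-0.45,85,210,370,40,0,0,-0.5,85,235,410,40,0,0,-0.56,85,250,440,40,0,0,-0.56],
  "squeeze": 40
}}

```text
time_s: 0.93
ee_pos: [0.4864, -0.2229, 0.2772]
ee_rot: [180.0, 0.0, -6.5]
contact_force: [0.3, -0.9, 0.0]
grip_width: 0.0852
grip_force: 0.0
```

>>> {"api": "move_arm", "payload": {
  "increments": [85,10,36,0,0,0,0,85,20,72,0,0,0,0,85,30,108,0,0,0,0,85,40,144,0,0,0,0,85,50,175,0,0,0,0,85,57,194,0,0,0,0,85,57,194,0,0,0,0,85,57,194,0,0,0,0,85,57,194,0,0,0,0,85,57,194,0,0,0,0]
}}

```text
time_s: 1.77
ee_pos: [0.5423, -0.0325, 0.2769]
ee_rot: [180.0, 0.0, -6.5]
contact_force: [-0.6, 0.1, -0.1]
grip_width: 0.0849
grip_force: 0.0
```

```bash
python3 - <<'E'
from h import *
import pickle
s=state();c=camera("wrist");pickle.dump((s,c),open("w1.pkl","wb"));print(s["ee_pos"],s["ee_rot"],c["mount"],c["intrinsics"])
cv2.imwrite("pics/w1.png",c["image"][...,::-1])
E
```

```text
[ 0.54232227 -0.03253373  0.27689742] [ 1.79952750e+02  3.42213741e-02 -6.45019565e+00] [[-6.72413695e-04 -9.49450803e-01 -3.13915148e-01  8.09573229e-02]
 [ 9.99999735e-01 -5.50760405e-04 -4.76222983e-04 -8.18910340e-04]
 [ 2.79258260e-04 -3.13915385e-01  9.49450922e-01 -1.34882125e-01]
 [ 0.00000000e+00  0.00000000e+00  0.00000000e+00  1.00000000e+00]] [[371.64829954   0.         324.67869337]
 [  0.         371.64829954 234.2218086 ]
 [  0.           0.           1.        ]]
```

View pics/w1.png

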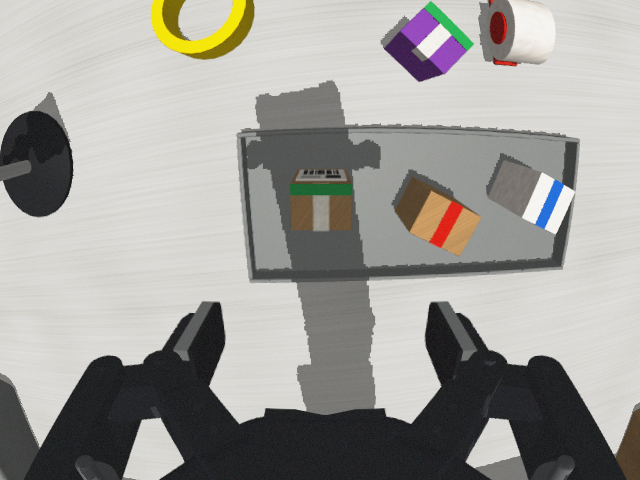

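Wrist view: labelled carton at (320,205) with the label on its far side; carton_b at (437,215), carton_c at (535,190), scanner foot at (37,163). The head is out of view.

```bash
cat >> h.py <<'E'
def tool(s): return R.from_euler("xyz",s["ee_rot"],degrees=True).as_matrix(),np.array(s["ee_pos"])
def wrays(s,c,uv):
    K=c["intrinsics"];uv=np.atleast_2d(uv).astype(float);d=(uv-[K[0,2],K[1,2]])/K[0,0];r=np.linalg.norm(d,axis=1,keepdims=True)
    v=np.hstack([np.sin(r)*d/np.maximum(r,1e-9),np.cos(r)]);M=np.array(c["mount"]);T,p=tool(s)
    return T@M[:3,3]+p, v@M[:3,:3].T@T.T
def wplane(s,c,uv,z):
    e,v=wrays(s,c,uv); return e+v*((z-e[2])/v[:,2])[:,None]
E
python3 - <<'E'
from h import *
import pickle
s,c=pickle.load(open("w1.pkl","rb")); hsv=cv2.cvtColor(c["image"],cv2.COLOR_RGB2HSV)
g=cv2.inRange(hsv,(45,110,30),(85,255,255)); g[:170]=0;g[210:]=0;g[:,:270]=0;g[:,370:]=0
b=cv2.inRange(hsv,(5,60,80),(25,255,255)); b[:190]=0;b[245:]=0;b[:,:270]=0;b[:,370:]=0
for n,m in(("green",g),("brown",b),("both",cv2.morphologyEx(g|b,cv2.MORPH_CLOSE,np.ones((25,25))))):
    v,u=np.nonzero(m); q=wplane(s,c,np.c_[u,v],0.097)[:,:2].astype(np.float32); r=cv2.minAreaRect(q); print(n,len(q),np.round(r,4) if 0 else r)
E
```

```text
green 682 ((0.5605669617652893, -0.03013719990849495), (0.05285530164837837, 0.008909850381314754), 83.44627380371094)
brown 1539 ((0.5395109057426453, -0.027860324829816818), (0.05375463515520096, 0.030055589973926544), 83.46376037597656)
both 2829 ((0.5447858572006226, -0.02846350148320198), (0.053752705454826355, 0.04067022353410721), 83.4708480834961)
```

>>> {"api": "move_arm", "payload": {
  "increments": [85,2,4,-10,0,0,0,85,2,4,-45,0,0,0,85,2,4,-80,0,0,0,85,2,4,-115,0,0,0,85,2,4,-150,0,0,0,85,2,4,-180,0,0,0,85,2,4,-205,0,0,0,85,2,4,-221,0,0,0,85,2,4,-221,0,0,0,85,2,4,-221,0,0,0]
}}

```text
time_s: 2.65
ee_pos: [0.544, -0.027, 0.0553]
ee_rot: [180.0, 0.1, -6.3]
contact_force: [-0.3, -0.3, 1.2]
grip_width: 0.085
grip_force: 0.0
```

>>> {"api": "move_arm", "payload": {
  "increments": [40,0,0,0,0,0,0,40,0,0,0,0,0,0,40,0,0,0,0,0,0,40,0,0,0,0,0,0,40,0,0,0,0,0,0,40,0,0,0,0,0,0,40,0,0,0,0,0,0,40,0,0,0,0,0,0,40,0,0,0,0,0,0,40,0,0,0,0,0,0],
  "squeeze": 40
}}

```text
time_s: 3.48
ee_pos: [0.546, -0.0272, 0.0576]
ee_rot: [180.0, -0.2, -6.3]
contact_force: [0.2, -1.0, 6.3]
grip_width: 0.0538
grip_force: 43.4
```

>>> {"api": "move_arm", "payload": {
  "increments": [40,0,0,15,0,0,0,40,0,0,45,0,0,0,40,0,0,80,0,0,0,40,0,0,115,0,0,0,40,5,0,140,0,0,0.1,40,20,5,155,0,0,0.22,40,40,15,160,0,0,0.34,40,60,25,160,0,0,0.46,40,80,35,160,0,0,0.58,40,95,45,160,0,0,0.7],
  "squeeze": 50
}}

```text
time_s: 4.32
ee_pos: [0.6408, 0.0185, 0.2164]
ee_rot: [180.0, -0.0, 34.1]
contact_force: [0.9, 0.1, -3.3]
grip_width: 0.0535
grip_force: 54.3
```

>>> {"api": "move_arm", "payload": {
  "increments": [40,15,10,0,0,0,0.12,40,30,20,0,0,0,0.24,40,45,32,0,0,0,0.36,40,55,45,0,0,0,0.48,40,65,55,0,0,0,0.6,40,72,62,0,0,0,0.72,40,75,68,0,0,0,0.84,40,75,68,0,0,0,0.96,40,75,68,0,0,0,1.08,40,75,68,0,0,0,1.2]
}}

```text
time_s: 5.15
ee_pos: [0.7143, 0.0861, 0.2157]
ee_rot: [-179.9, 0.0, 102.9]
contact_force: [-0.6, -0.1, -2.7]
grip_width: 0.0532
grip_force: 54.3
```

```bash
python3 - <<'E'
from h import *
import pickle
s=state();c=camera("wrist");pickle.dump((s,c),open("w2.pkl","wb"));print(s["time_s"],s["ee_pos"],s["ee_rot"],s["joint_positions"].round(0))
cv2.imwrite("pics/w2.png",c["image"][...,::-1])
E
```

```text
5.15 [0.71425696 0.08611543 0.21568766] [-1.79934415e+02  1.62416029e-02  1.02902482e+02] [  8.  43. -32.  76.  23.  68. -12.]
```

View pics/w2.png

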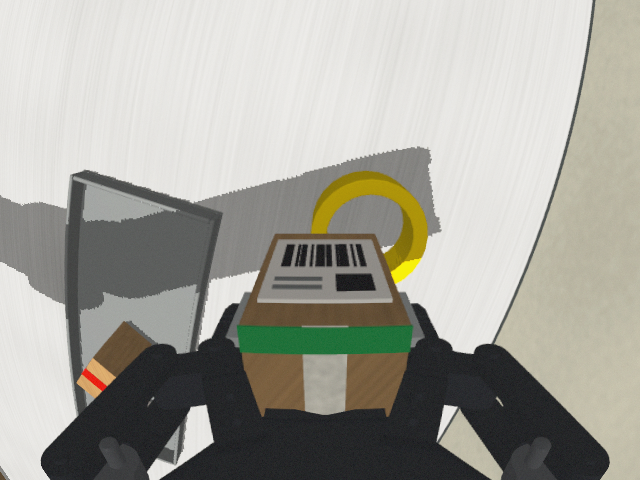

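Wrist view: the carton is held with the pads on its plain faces (label at (325,272), fingers clear of it). The head is out of view because the camera looks back towards the fingers. I will tilt back to see the window.

>>> {"api": "move_arm", "payload": {
  "increments": [40,0,-5,10,0.1,0.03,0.02,40,0,-10,25,0.2,0.06,0.05,40,0,-15,35,0.3,0.09,0.07,40,0,-20,45,0.4,0.12,0.07,40,0,-20,55,0.5,0.15,0.07,40,0,-20,60,0.6,0.18,0.07,40,0,-20,60,0.67,0.2,0.07,40,0,-20,60,0.67,0.2,0.07,40,0,-20,60,0.67,0.2,0.07,40,0,-20,60,0.67,0.2,0.07]
}}

```text
time_s: 6.03
ee_pos: [0.7144, 0.0675, 0.2764]
ee_rot: [-178.3, -39.9, 106.2]
contact_force: [0.2, 1.3, -1.7]
grip_width: 0.0535
grip_force: 54.3
```

```bash
python3 - <<'E'
from h import *
import pickle
s=state();c=camera("wrist");pickle.dump((s,c),open("w3.pkl","wb"));print(s["time_s"],s["ee_pos"],s["ee_rot"],s["joint_positions"].round(0))
cv2.imwrite("pics/w3.png",c["image"][...,::-1])
E
```

```text
6.0333 [0.71436911 0.06746721 0.27642909] [-178.30339939  -39.93165859  106.1574455 ] [ 27.  55. -46.  61.  -2.  84.  10.]
```

View pics/w3.png

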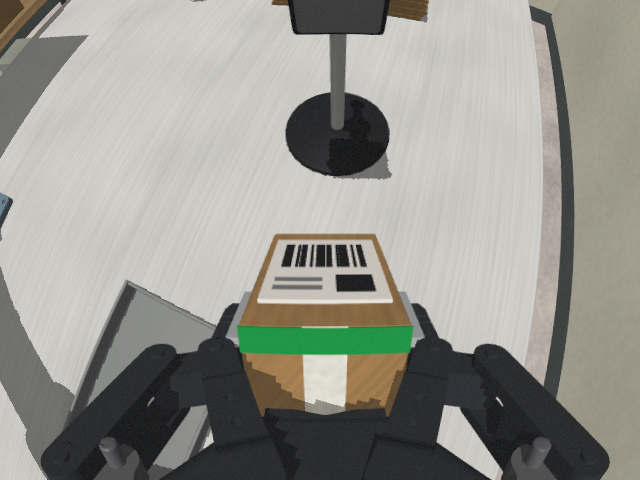

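The head's bottom edge shows at (338,33). A bit more tilt will bring the window into view.

>>> {"api": "move_arm", "payload": {
  "increments": [40,0,0,10,0.1,0.03,0,40,0,0,20,0.2,0.06,0,40,0,0,30,0.29,0.09,0,40,0,0,40,0.29,0.09,0,40,0,0,40,0.29,0.09,0,40,0,0,40,0.29,0.09,0,40,0,0,40,0.29,0.09,0,40,0,0,40,0.29,0.09,0,40,0,0,40,0.29,0.09,0,40,0,0,40,0.29,0.09,0]
}}

```text
time_s: 6.92
ee_pos: [0.7146, 0.0666, 0.3164]
ee_rot: [-177.7, -57.4, 105.7]
contact_force: [0.2, -0.1, -3.4]
grip_width: 0.0535
grip_force: 54.4
```

```bash
python3 - <<'E'
from h import *
import pickle
s=state();c=camera("wrist");pickle.dump((s,c),open("w4.pkl","wb"));print(s["time_s"],s["ee_pos"],s["ee_rot"],s["joint_positions"].round(0))
cv2.imwrite("pics/w4.png",c["image"][...,::-1])
K=c["intrinsics"];d=c["depth"].astype(float);hsv=cv2.cvtColor(c["image"],cv2.COLOR_RGB2HSV)
v,u=np.mgrid[:480,:640];uv=np.c_[u.ravel(),v.ravel()];e,ray=wrays(s,c,uv)
M=np.array(c["mount"]);T,p=tool(s);zax=T@M[:3,2]
W=(e+ray*(d.ravel()/(ray@zax))[:,None]).reshape(480,640,3)
roi=np.zeros((480,640),bool);roi[:200,200:480]=1
red=roi&(hsv[...,1]>100)&((hsv[...,0]<10)|(hsv[...,0]>170))&(hsv[...,2]>40)&(d>0)
near=roi&(d>0)&(np.linalg.norm(W-[.654,.294,.253],axis=-1)<0.08)
for n,m in(("red",red),("near",near)):
    P=W[m]; print(n,len(P))
    if len(P)<30: continue
    for _ in range(8):
        ce=np.median(P,0);U=np.linalg.svd(P-P.mean(0),full_matrices=False)[2];r=abs((P-P.mean(0))@U[2]);P=P[r<=max(.003,np.percentile(r,90))]
    nn=U[2]*np.sign(U[2]@(e-ce));q=(P-P.mean(0))@U.T
    print(len(P),"mean",P.mean(0).round(4),"n",nn.round(3),"az",np.degrees(np.arctan2(nn[1],nn[0])),"down",-np.arcsin(nn[2]),"ext",np.ptp(q,axis=0).round(3), "px",np.argwhere(m).min(0),np.argwhere(m).max(0))
E
```

```text
6.9167 [0.71459748 0.06664273 0.31637244] [-177.74320182  -57.3505081   105.72151559] [ 31.  62. -51.  55. -12.  92.  12.]
red 11
near 5645
3004 mean [0.6558 0.2945 0.2619] n [ 0.276 -0.948 -0.159] az -73.74409232353125 down 0.1597528741933122 ext [0.079 0.054 0.005] px [ 52 296] [140 381]
```

View pics/w4.png

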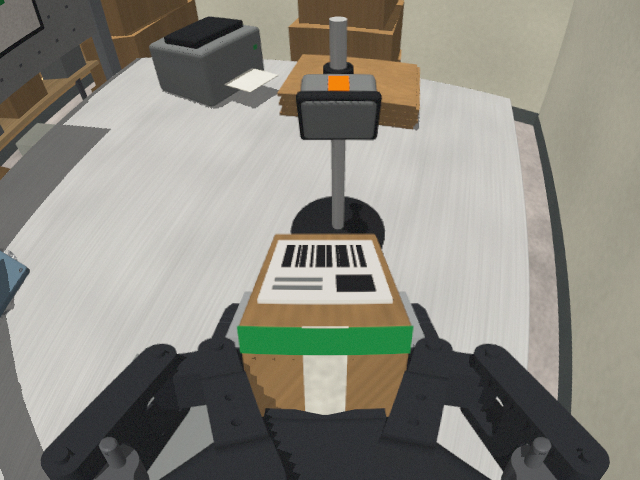

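The wrist view shows the scanner face whole: bezel corners near (298,91), (380,91), (377,139) and (301,139), with the window inside it. The label is unobstructed.

```bash
python3 - <<'E'
from h import *
import pickle
s,c=pickle.load(open("w4.pkl","rb"))
d=c["depth"].astype(float);v,u=np.mgrid[:480,:640];e,ray=wrays(s,c,np.c_[u.ravel(),v.ravel()])
M=np.array(c["mount"]);T,p=tool(s);C=T@M[:3,:3]
W=(e+ray*(d.ravel()/(ray@C[:,2]))[:,None]).reshape(480,640,3)
P=W[104:135,308:373].reshape(-1,3);ce=P.mean(0);U=np.linalg.svd(P-ce,full_matrices=False)[2];n=U[2]*np.sign(U[2]@(e-ce))
print("window plane",ce.round(4),n.round(3),"az",np.degrees(np.arctan2(n[1],n[0])),"down",-np.arcsin(n[2]),"res",np.std((P-ce)@n))
g=cv2.cvtColor(c["image"],cv2.COLOR_RGB2GRAY);print(g[86:145:2,340]); print(g[118,292:386:2])
f=((abs((W-ce)@n)<0.008)&(np.linalg.norm(W-ce,axis=-1)<0.07)&(d>0)).astype(np.uint8)
k,l,st,_=cv2.connectedComponentsWithStats(f);i=1+st[1:,4].argmax();print(st[i])
cn=max(cv2.findContours((l==i).astype(np.uint8),cv2.RETR_EXTERNAL,cv2.CHAIN_APPROX_NONE)[0],key=cv2.contourArea)
# undistort contour to pinhole and fit edge lines
cam=(ray.reshape(480,640,3)[cn[:,0,1],cn[:,0,0]])@C; xy=(cam[:,:2]/cam[:,2:])
pix=cn[:,0];x0,y0,x1,y1=pix[:,0].min(),pix[:,1].min(),pix[:,0].max(),pix[:,1].max()
def line(sel):
    vx,vy,x,y=cv2.fitLine(xy[sel].astype(np.float32),cv2.DIST_HUBER,0,1e-4,1e-4).ravel();return np.cross([x,y,1],[x+vx,y+vy,1])
my=(pix[:,1]>y0+12)&(pix[:,1]<y1-12);mx=(pix[:,0]>x0+12)&(pix[:,0]<x1-12);mp=pix.mean(0)
L,Rr,To,B=line(my&(pix[:,0]<mp[0])),line(my&(pix[:,0]>mp[0])),line(mx&(pix[:,1]<mp[1])),line(mx&(pix[:,1]>mp[1]))
co=[];
for a,b in((L,To),(Rr,To),(Rr,B),(L,B)):
    q=np.cross(a,b);co.append(q[:2]/q[2])
co=np.array(co)
r=np.c_[co,np.ones(4)]@C.T;X=e+r*(((ce-e)@n)/(r@n))[:,None];print("corners",X.round(4),"centre",X.mean(0).round(4),"w",np.linalg.norm(X[1]-X[0]),np.linalg.norm(X[2]-X[3]),"h",np.linalg.norm(X[3]-X[0]),np.linalg.norm(X[2]-X[1]))
ob=np.float64([[-.04,-.031,0],[.04,-.031,0],[.04,.031,0],[-.04,.031,0]])
for rv,tv,er in zip(*[x for x in cv2.solvePnPGeneric(ob,co,np.eye(3),None,flags=cv2.SOLVEPNP_IPPE)[1:4]]):
    m=C@cv2.Rodrigues(rv)[0];print("pnp",(C@tv.ravel()+e).round(4),"look az",np.degrees(np.arctan2(-m[1,2],-m[0,2])),"down",np.arcsin(m[2,2]),er)
E
```

```text
window plane [0.6575 0.2939 0.2589] [ 0.188 -0.632 -0.752] az -73.40480178148098 down 0.8507768955485382 res 0.008095873368214665
[150 150 111  39  46  42  35  23 104  83  67  72  65  71  69  69  68  70
  68  70  70  67  68  68  69  69  45  95 101 100]
[197 197 194  88  25  51  64  66  71  71  68  68  67  69  68  68  69  68
  68  69  69  71  70  66  68  70  70  66  70  72  70  68  69  69  69  69
  66  70  68  69  67  61  19  26  74  74  75]
[ 298  109   83   21 1536]Traceback (most recent call last):
  File "<stdin>", line 19, in <module>
  File "<stdin>", line 17, in line
cv2.error: OpenCV(4.12.0) /io/opencv/modules/imgproc/src/linefit.cpp:50: error: (-215:Assertion failed) count > 0 in function 'fitLine2D_wods'
```

```bash
python3 - <<'E'
from h import *
import pickle
s,c=pickle.load(open("w4.pkl","rb"))
d=c["depth"].astype(float);v,u=np.mgrid[:480,:640];e,ray=wrays(s,c,np.c_[u.ravel(),v.ravel()])
M=np.array(c["mount"]);T,p=tool(s);C=T@M[:3,:3]
W=(e+ray*(d.ravel()/(ray@C[:,2]))[:,None]).reshape(480,640,3)
print(e)
for r in range(70,148,4): print(r,c["image"][r,345],W[r,345].round(3), W[r,310].round(3))
im=c["image"][60:160,280:400].astype(float)*2
cv2.imwrite("pics/w4c.png",cv2.resize(np.clip(im,0,255).astype(np.uint8)[...,::-1],None,fx=5,fy=5,interpolation=cv2.INTER_CUBIC))
E
```

```text
[0.73909658 0.00167623 0.45704276]
70 [39 42 44] [0.646 0.356 0.282] [0.445 0.783 0.059]
74 [124 127 124] [0.652 0.331 0.289] [0.619 0.321 0.29 ]
78 [241 130  10] [0.655 0.32  0.291] [0.621 0.314 0.289]
82 [242 133  10] [0.656 0.317 0.288] [0.739 0.002 0.457]
86 [242 131  10] [0.658 0.31  0.287] [0.626 0.301 0.287]
90 [193  99  15] [0.659 0.304 0.286] [0.627 0.296 0.286]
94 [40 45 45] [0.661 0.297 0.286] [0.63  0.288 0.286]
98 [35 33 36] [0.662 0.294 0.284] [0.632 0.284 0.284]
102 [103 104 101] [0.662 0.294 0.279] [0.631 0.284 0.28 ]
106 [70 69 70] [0.663 0.291 0.276] [0.631 0.284 0.275]
110 [68 67 69] [0.662 0.295 0.269] [0.631 0.284 0.271]
114 [68 68 67] [0.662 0.295 0.265] [0.63  0.285 0.265]
118 [68 68 67] [0.662 0.296 0.26 ] [0.63  0.286 0.26 ]
122 [67 70 67] [0.661 0.298 0.254] [0.629 0.288 0.254]
126 [71 70 71] [0.662 0.298 0.249] [0.628 0.289 0.248]
130 [67 67 69] [0.661 0.299 0.243] [0.628 0.29  0.243]
134 [71 72 74] [0.661 0.301 0.237] [0.627 0.291 0.237]
138 [35 35 36] [0.66  0.304 0.23 ] [0.626 0.294 0.23 ]
142 [161 159 155] [ 0.584  0.596 -0.001] [0.515 0.576 0.   ]
146 [158 157 152] [ 0.587  0.583 -0.   ] [ 0.52   0.563 -0.   ]
```

View pics/w4c.png

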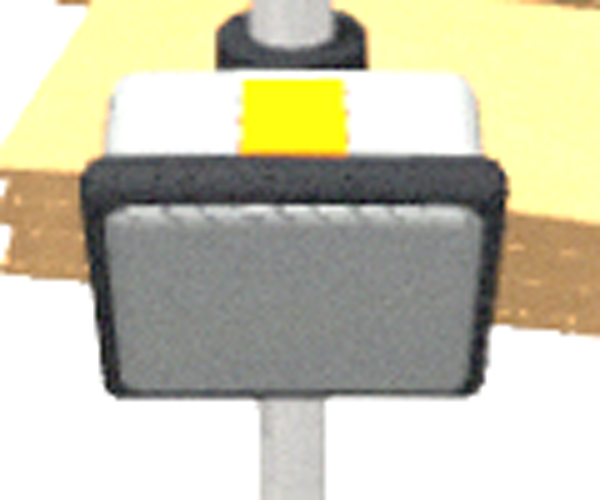

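The face is seen square on. Its centre is near (0.656, 0.295, 0.257), looking at azimuth -73° and about 0.2 rad down. Next I locate the label in the tool frame and compute the move.

```bash
cat > aim.py <<'E'
from h import *
import sys
def label(s,c):
    d=c["depth"].astype(float);hsv=cv2.cvtColor(c["image"],cv2.COLOR_RGB2HSV)
    m=cv2.inRange(hsv,(0,0,140),(180,40,255));m[:232]=0;m[312:]=0;m[:,:245]=0;m[:,405:]=0
    m=cv2.morphologyEx(m,cv2.MORPH_CLOSE,np.ones((25,25)));m=(m>0)&(d>0)&(d<.25)
    v,u=np.nonzero(m);e,r=wrays(s,c,np.c_[u,v]);M=np.array(c["mount"]);T,p=tool(s)
    P=(e+r*(d[m]/(r@(T@M[:3,2])))[:,None]-p)@T
    ce=np.median(P,0);n=np.linalg.svd(P-P.mean(0),full_matrices=False)[2][2];n*=np.sign(n[0])
    return (P.min(0)+P.max(0))/2,np.percentile(P,[1,99],axis=0),n
def target(out):
    a,t=np.radians(107),0.20;x=np.array([np.cos(t)*np.cos(a),np.cos(t)*np.sin(a),np.sin(t)]);y=np.array([-np.sin(a),np.cos(a),0]);z=np.cross(x,y)
    return np.array([.656,.295,.257]),np.c_[x,y,z]
E
python3 - <<'E'
from aim import *
import pickle
s,c=pickle.load(open("w4.pkl","rb"));print(*label(s,c),sep="\n")
W,F=target(0);T,p=tool(s);Tt=F@np.diag([1,-1,-1.])
lab=np.array([.0225,0,.007])
print("rotvec",R.from_matrix(Tt@T.T).as_rotvec())
for o in(.2,.1):
    tt=W-o*F[:,0]-Tt@lab;print(o,tt,"delta mm",(tt-p)*1e3)
E
```

```text
[0.01667235 0.00060003 0.01214299]
[[ 0.01186814 -0.02577927 -0.02449308]
 [ 0.02246492  0.02709717  0.04210043]]
[ 9.99996614e-01 -2.59685225e-03  1.69462612e-04]
rotvec [-0.75899957 -0.25761227 -0.00175601]
0.2 [0.72016258 0.08513366 0.21965654] delta mm [  5.56510296  18.49093144 -96.71589783]
0.1 [0.6915082  0.1788579  0.23952347] delta mm [-23.08927065 112.2151644  -76.84896475]
```

>>> {"api": "move_arm", "payload": {
  "increments": [40,1,2,-10,-0.1,-0.034,0,40,2,4,-22,-0.2,-0.068,0,40,3,6,-34,-0.3,-0.1,0,40,4,8,-46,-0.4,-0.136,0,40,5,10,-58,-0.5,-0.17,0,40,5,13,-70,-0.6,-0.2,0,40,5,16,-84,-0.7,-0.24,0,40,5,18,-97,-0.76,-0.257,0,40,5,18,-97,-0.76,-0.257,0,40,5,18,-97,-0.76,-0.257,0]
}}

```text
time_s: 7.8
ee_pos: [0.7188, 0.0859, 0.2191]
ee_rot: [-179.9, -11.6, 107.2]
contact_force: [0.2, -0.3, -2.8]
grip_width: 0.0535
grip_force: 54.2
```

>>> {"api": "move_arm", "payload": {
  "increments": [40,-3,10,2,0,0,0,40,-6,21,4,0,0,0,40,-10,32,7,0,0,0,40,-13,44,9,0,0,0,40,-17,56,12,0,0,0,40,-20,67,14,0,0,0,40,-23,76,16,0,0,0,40,-26,85,18,0,0,0,40,-29,94,20,0,0,0,40,-29,94,20,0,0,0]
}}

```text
time_s: 8.63
ee_pos: [0.6897, 0.1815, 0.24]
ee_rot: [-180.0, -11.6, 107.2]
contact_force: [-0.2, 0.7, -1.0]
grip_width: 0.0536
grip_force: 54.2
```

```bash
python3 - <<'E'
from aim import *
s=state();c=camera("scene");cw=camera("wrist")
W,F=target(0);T,p=tool(s);Tt=F@np.diag([1,-1,-1.])
print(s["time_s"],p,s["dq"].round(2),s["grip_force"],s["contact_force"].round(1),"label in scan frame",F.T@(p+T@[.0225,0,.007]-W),"rot",R.from_matrix(Tt@T.T).as_rotvec())
print(*label(s,cw),sep="\n")
cv2.imwrite("pics/s5.png",cv2.resize(c["image"][90:290,340:606][...,::-1],None,fx=3,fy=3,interpolation=cv2.INTER_CUBIC))
# label plane / head from scene depth
Wd=world(c);cc=c["image"].astype(int);m=np.zeros((480,640),bool);m[90:290,380:600]=1
g=m&(cc[...,1]>cc[...,0]+30)&(cc[...,1]>cc[...,2]+20);print("green strip",g.sum(),Wd[g].mean(0).round(4))
ex=p+T@np.array([.0225-.004,0,.007])-0; print("expected strip",(p+T@np.array([.0225-.0015-.0045,0,.007-.046])).round(4))
E
```

```text
8.6333 [0.68967553 0.18152674 0.23999609] [ 1.11  0.5   0.88 -0.49  0.59  0.29  1.47] 54.18240308761597 [-0.2  0.7 -1. ] label in scan frame [-0.09686426  0.00106107 -0.00010018] rot [-0.00200451 -0.00105293 -0.00374384]
[0.02129551 0.00058559 0.01323992]
[[ 0.01990883 -0.02538332 -0.02500069]
 [ 0.02274575  0.02486789  0.04858246]]
[ 0.99994781 -0.00799117  0.00636497]
green strip 29 [0.7031 0.1938 0.2834]
expected strip [0.6872 0.1895 0.2815]
```

View pics/s5.png

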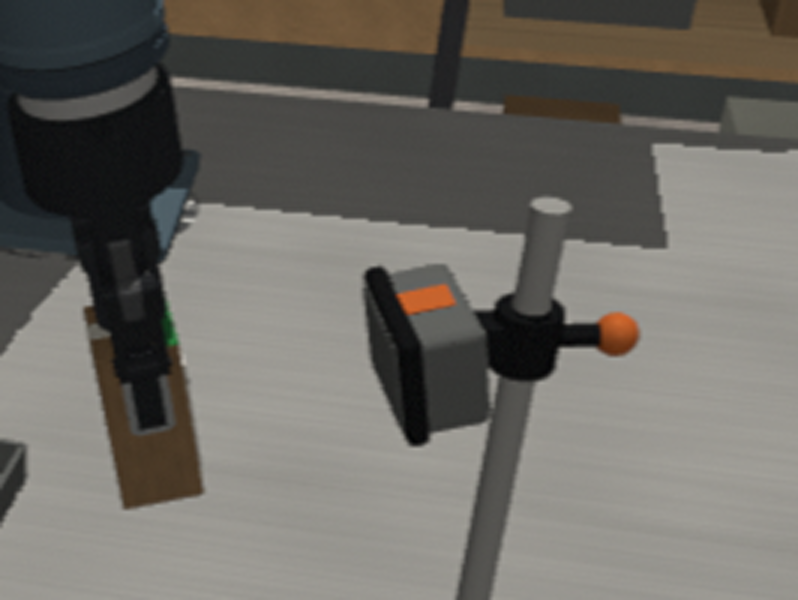

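The scene view shows the carton upright in front of the head, gripped on its side face. The head's edges at (365,285)-(408,435) look a little steeper than the carton's, so I will check the tilt from these lines.

```bash
python3 - <<'E'
from aim import *
import pickle
c=pickle.load(open("c0.pkl","rb"))["scene"];K=c["intrinsics"];A=rot(c);F=target(0)[1]
def tilt(a,b,vert=False):
    r=[A@np.linalg.inv(K)@[340+p[0]/3,90+p[1]/3,1] for p in(a,b)]
    d=np.cross(np.cross(*r),F[:,1]);d*=np.sign(d[2]);d/=np.linalg.norm(d);h=np.array([F[0,0],F[1,0],0]);h/=np.linalg.norm(h)
    return np.arctan2(-d@h,d[2]).round(3)
for n,a,b in(("plate front",(365,285),(407,435)),("plate rear",(392,290),(427,425)),("body rear",(474,340),(489,413)),("carton L",(88,312),(125,506)),("carton R",(180,350),(202,490)),("mast",(528,205),(459,598)),("mast r",(570,210),(495,598)), ("carton bottom",(125,506),(202,492)),("head bottom",(430,430),(489,414)),("head top orange",(397,293),(446,287))): print(n,tilt(a,b))
E
```

```text
plate front 0.348
plate rear 0.34
body rear 0.319
carton L 0.191
carton R 0.19
mast 0.014
mast r 0.012
carton bottom -1.384
head bottom -1.277
head top orange -1.464
```

The line method reads the carton correctly at 0.19, so I trust it. It gives the head 0.29 to 0.35, against about 0.19 from depth. I will aim at 0.29, well inside tolerance for either.

```bash
sed -i 's/,0.20;/,0.29;/' aim.py; python3 - <<'E'
from aim import *
s=state();W,F=target(0);T,p=tool(s);Tt=F@np.diag([1,-1,-1.])
tt=W-.1*F[:,0]-Tt@[.0225,0,.007];print((tt-p)*1e3,R.from_matrix(Tt@T.T).as_rotvec(),s["joint_positions"].round())
E
```

```text
[  0.16981355   2.43367223 -10.50897178] [ 0.08632629  0.02549721 -0.0012345 ] [  9.  43. -37.  75.  14.  69.  -9.]
```

>>> {"api": "move_arm", "payload": {
  "increments": [40,0,0,-3,0.02,0.006,0,40,0,1,-6,0.05,0.015,0,40,0,2,-10,0.086,0.025,0,40,0,2,-10,0.086,0.025,0,40,0,2,-10,0.086,0.025,0,40,0,2,-10,0.086,0.025,0,40,0,2,-10,0.086,0.025,0,40,0,2,-10,0.086,0.025,0,40,0,2,-10,0.086,0.025,0,40,0,2,-10,0.086,0.025,0]
}}

```text
time_s: 9.57
ee_pos: [0.6907, 0.1806, 0.2294]
ee_rot: [180.0, -16.6, 107.1]
contact_force: [-0.6, -0.1, -2.2]
grip_width: 0.0535
grip_force: 54.2
```

```bash
python3 - <<'E'
from aim import *
from cell import close_job
s=state();W,F=target(0);T,p=tool(s);Tt=F@np.diag([1,-1,-1.])
l=F.T@(p+T@[.0225,0,.007]-W);r=R.from_matrix(Tt@T.T).as_rotvec()
print(s["time_s"],l,r,s["grip_force"],s["grip_width"],s["dq"].round(1))
if abs(l-[-.1,0,0]).max()<.006 and abs(r).max()<.03 and s["grip_force"]>20: print(close_job())
E
```

```text
9.5667 [-0.09996017  0.00025261  0.00075195] [-3.20991873e-06  6.95749042e-04 -1.19783077e-03] 54.23904597759247 0.053466927447015644 [ 0.1  0.   0.1 -0.  -0.  -0.1 -0. ]
the job is handed in; nothing more can be done
None
```

The job is handed in, result not reported: by my measurements the carton is held still, 100 mm from the face centre and square to it, tilted 0.29 rad (head tilt read 0.13–0.35); no red showed on the head, so I took its face centre as the window.

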